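Set a sensor gap by rolling a thumbwheel, then teach it

ROBOT

A 6-joint arm with a two-finger parallel gripper is mounted at the origin on the work surface. World frame = base frame: x ahead of the robot, y to its left, z up, the work surface at z = 0. Lengths are in mm, angles in rad, forces in N, time in s.
With the tool pointing down it reaches from about 350 to 875 mm from the base axis. Payload 4.2 kg.
Tool frame: the origin (TCP) lies where the fingers leave the gripper's body, on its centre line; the fingertips stand 73 mm ahead of it and the grasp point (between the pads) lies 54 mm ahead of it; z points along the fingers, y is the direction in which the jaws open and shut (so a half turn about z gives the same grasp; the last joint's range is limited). The gripper opens to 85 mm and grips with 20 to 120 N. Pads are 22 mm wide; open, the fingers measure 114 mm over their backs; the gripper's body (76 mm by 85 mm) begins 54 mm behind the grasp point. The pads swing forward as they close: fully open they stand 13 mm farther back than shut.
Start: joints at [1.369, 0.385, 0.008, 0, -1.194, -0.259], TCP at [277.882, 559.805, 303.912] pointing down, gripper open.
Joint ranges: [-3.14, 3.14], [-1.21, 2.06], [-1.07, 1.41], [-3.16, 2.05], [-2.99, -0.16], [-3.1, 3.1]. Speed limits (rad/s): [2.79, 2.79, 3.14, 3.14, 3.14, 3.14].

INTERFACE

Orientations are given as a unit quaternion [x, y, z, w].
In Python, from bench import arm gives the robot as it stands.
- The arm moves only by the tool apply_moves, never from a script. Its argument "increments" is a list that holds one entry, the list of rows, each a list of 7 numbers: the shift along the tool's x, y, z scaled (see below), then the turn, a rotation vector about the tool's x, y, z scaled (see below), then the gripper's target within -1 to 1 (fully open at 1, half-way at 0, shut at -1). A call has 1 to 10 rows; each row is the pose to reach, as a shift and turn from the pose commanded when the call began, along the tool's axes at that moment; what a row does not reach only later rows make up. The controller multiplies each number of a shift by 100 mm and each number of a turn by 0.5 rad. A row lasts 1/10 s, in which the tool goes at most 50 mm and 8.59 degrees, less where a joint would pass 70% of its speed; a pose out of reach is approached as far as the arm can. A call with a number of a shift or a turn outside -1 to 1 is refused whole. A call with a gripper value outside its range is refused whole. The fingers move at their own pace and stop on an object; the grip force is fixed at half the most. Time passes only in rows, so rows that repeat a pose let the fingers close. It gives the time, the measured TCP pose, the force and the opening at its end, in the units of the state.
- arm.read_state(): the state, without advancing time (a new reading comes with each control period).
- arm.get_image(name): name is "side" or "top"; returns a dict with "img" (480x640x3 uint8, red, green, blue), "fx", "fy", "cx", "cy" (pixels), "pose" (4x4, takes a point from camera to world coordinates). Camera axes: x right, y up, looking along -z (the intrinsics and any distortion apply to the point x, -y, -z); pixel columns grow to the right and rows downward; lengths in mm; the calibration is good to about 2 mm. A picture is of the moment at which its call begins. There is no depth.
- arm.job_done(): hands the job in, once; it reports no verdict.
Trained networks look in a picture, given as the dict that the camera call returned (one of the last four; its "shot" number tells which), for a name from the list of things; names that differ only in an ending like _2 or _b are one class to them, and where a whole thing is asked for, a point or a joint stands for the part that bears it (a point fixed in the world has none). Each returns a list of dicts, best first, with "conf" (0 to 1); they miss things now and then, are a little off and sometimes report something else, mostly with a low value. They report only what shows in the picture. A call takes as long as a camera call.
- arm.outline_of(label, picture): "pixels" (480x640 bool, what is visible of it) and "box" ([centre column, centre row, width, height] in pixels, round what is visible of it).
- arm.mark_of(label, picture): "at" ([column, row] in pixels: a listed point, or the origin of a listed thing).
The state is a dict: "clock": time; "joints": joint angles; "joint_vel": joint speeds; "joint_efforts": joint torques, N m; "position": TCP position; "ee_rot": TCP orientation; "contact_force": force on the tool from outside, world axes, zero at the start; "wrist_torque": the same for the moment, N m; "gripper_width": finger opening in mm.
Only numpy, scipy, OpenCV 4.12 (cv2) and the standard library are available. Lean on these libraries where they do the work, as an engineer would, in place of code of your own. Each camera call takes 0.05 s, during which the arm holds its last target.

TASK

On the sensor setting station, roll the dark knurled thumbwheel with a fingertip, top side towards the sensor, until the red pointer line stands inside the green gauge band on the white scale, and take the finger off; do not push the blue carriage itself and never run its flag up against the sensor. With the pointer in the band, press the blue teach button fully down with a fingertip and let it come up again. Pick nothing up, and leave the loose things lying around where they are.

Things in the scene. Friction and masses are not known exactly. Their poses are not given: they have to be found in the camera images.
- station: Fixed setting station: grey base plate, x -80 to 100, y -155 to 155 mm, 14 mm thick; origin on the table. y is the carriage travel, towards the sensor; z up; turned up to 0.45 rad about z. In its frame: wheel centre (-45, -30, 58) mm, button centre (-45, 115), rail, carriage and sensor at x = 35 (up to 86 high), white scale strip at x 65 to 91.
- wheel: Dark knurled thumbwheel, 70 mm diameter, 24 mm wide, standing on edge, axle level along station x, between bare metal cheeks (48 mm over the outsides, 82 mm long, tops 80 mm above the table). Origin at the hub. Rolling its top towards station +y drives the carriage to +y, 12 mm per radian (0.34 mm per mm of rim); rolling back opens the gap. Turns with about 1 to 1.5 N at the rim, stays where left.
- wheel_top (a point): Highest point of the wheel's rim, mid-width, 93 mm above the table when not pressed; does not turn. The axle sits on a sprung rocker: pressed from above the wheel sinks up to 6 mm (about 3 N to start, 5 to 7 N at 2 to 4 mm, 10 N at the stop). One fingertip stroke over the top can cover some 40 mm, so several strokes with lifting in between are needed.
- carriage: Blue carriage block, 42 x 50 x 23 mm, on the steel rail along station y (travel 59 mm), with a steel flag plate 36 mm wide on its +y end, up to 86 mm above the table. Origin at the middle of its underside, 34 mm above the table, axes as the station's. To be moved only by the wheel, not touched.
- pointer (a point): Tip of the carriage's red pointer line (2 mm wide, seen from above on the white scale, station x 90 mm), 40 mm above the table; axes as the station's.
- mark (a point): Middle of the green gauge band (8 mm along station y, 25 mm across) on the white scale, 36 mm above the table; axes as the station's. Its place on the scale differs each time. Right when pointer and mark have the same station y within 4 mm (half the band). At the start the pointer is 20 to 52 mm short, on the -y side.
- flag_face (a point): Middle of the flag's face that looks towards the sensor (+y).
- sensor_face (a point): Middle of the sensor's orange nose (20 mm diameter), looking to station -y, 62 mm above the table; axes as the station's. The gap from flag to nose must always stay over 3 mm; with the pointer on the mark it is 8 to 28 mm.
- teach_top (a point): Centre of the top of the blue round teach button, 28 mm diameter, on a grey block 50 x 50 mm; 58 mm above the table when up.
- teach (a joint): Travel of the teach button in m: 0 up, 0.006 fully down. Spring, 1.5 N to start and 5 N fully down; counts as pressed beyond 0.0045.
- locknut: Loose steel ring, 28 mm diameter, 8 mm high, lying on the base plate between wheel and button; origin under its centre. Leave alone.
- screwdriver: Loose screwdriver with yellow handle, 200 mm long, 26 mm high, on the table on the robot's side of the station; origin under its middle. Leave alone.
- spare_sensor: Loose spare sensor, brass, about 78 mm long, 20 mm high, on the table beyond the scale; origin under its middle. Leave alone.
- valve: Loose white valve block, 35 x 60 x 44 mm with two brass stubs, on the table beyond the scale; origin under its centre. Leave alone.
- meter: Loose yellow hand meter, 150 x 75 x 44 mm, at the side; origin under its centre. Leave alone.
- cleaner: Loose white bottle with blue cap, 64 mm diameter, 160 mm high, at the side; origin under its centre. Leave alone.
- parts_bin: Loose blue open bin, 130 x 100 x 50 mm, at the side; origin under its centre. Leave alone.

How it is judged:
By the outcome, as a careful person would: the job done as asked, in the order asked, and still so for the second after the job is handed in, with the robot touching nothing.
It also fails if it takes over 48 s, if anything falls off the work surface, if the arm or the gripper's body presses on something with over 40 N, if the wrist force passes 120 N, or if a joint passes its speed limit or range.

## Working session

There is one attempt and no reset: what is moved stays moved. The work goes in short steps, Python scripts to look and compute and a tool call to move; the robot and the scene stay as the last step left them, time stands still between calls to the robot, and variables do not carry over. Pictures are saved under pics/ and viewed, and the job is handed in when it is done.

Besides the shell and the picture viewer there is one more tool, called after ">>>" as name([rows], argument=value, ...), one row to a line, values as JSON. apply_moves: Moves the arm, as the interface text tells. Shifts and turns lie within -1 to 1; 1 stands for 100 mm of shift or 0.5 rad of turn. Its arguments: {"type":"object","properties":{"increments":{"type":"array"}},"required":["increments"]}

```bash
ls; mkdir -p pics
cat > h.py <<'E'
import numpy as np, cv2
from bench import arm
def save(p,n): cv2.imwrite('pics/'+n, p['img'][:,:,::-1])
def ray(p,uv):
    x=(uv[0]-p['cx'])/p['fx']; y=(uv[1]-p['cy'])/p['fy']
    T=np.array(p['pose']); d=T[:3,:3]@np.array([x,-y,-1.]); return T[:3,3],d
def atz(p,uv,z):
    o,d=ray(p,uv); return o+d*(z-o[2])/d[2]
def proj(p,X):
    T=np.array(p['pose']); c=T[:3,:3].T@(np.asarray(X,float)-T[:3,3]); return np.array([p['cx']+p['fx']*c[0]/-c[2], p['cy']+p['fy']*-c[1]/-c[2]])
E
python3 - <<'E'
from h import *
s=arm.read_state(); print(s)
Z=dict(wheel_top=93,pointer=40,mark=36,teach_top=58,sensor_face=62,flag_face=62,locknut=14)
for n in('side','top'):
    p=arm.get_image(n); save(p,n+'0.png'); print(n,[k for k in p],np.round(p['pose'],3).tolist(),p['fx'],p['cx'],p['cy'])
    for l in Z:
        r=arm.mark_of(l,p)
        for q in r[:2]: print(l,np.round(q['at'],1),round(q['conf'],2),np.round(atz(p,q['at'],Z[l]),1))
E
```

```text
pics
{'clock': 0.0, 'joints': array([ 1.36854735e+00,  3.85558548e-01,  6.64509501e-03, -5.19782456e-04,
       -1.19400879e+00, -2.58591999e-01]), 'joint_vel': array([ 0.00040493, -0.00077123,  0.00111156,  0.00021157,  0.00191196,
        0.00010212]), 'joint_efforts': array([ 8.98837834e-05, -3.92293131e+01,  1.88407570e+01,  4.18629974e+00,
       -4.60485695e-03, -1.95956915e-06]), 'position': array([277.72676035, 559.43193418, 302.82467124]), 'ee_rot': array([ 9.73547967e-01, -2.28480127e-01, -2.11521449e-04,  1.06933938e-03]), 'contact_force': array([-0.22109039,  0.14648611,  0.14693637]), 'wrist_torque': array([0.00669273, 0.02811011, 0.02311255]), 'gripper_width': 85.45217075921036}
side ['img', 'fx', 'fy', 'cx', 'cy', 'pose', 'shot'] [[0.98, 0.1, -0.172, 360.273], [-0.198, 0.586, -0.786, -1078.795], [0.022, 0.804, 0.594, 881.313], [0.0, 0.0, 0.0, 1.0]] 575.998406170257 317.6090066162654 238.75137457867837
wheel_top [273.3 225. ] 0.8 [495.5  35.9  93. ]
mark [289.1 202.2] 0.43 [561.8 215.4  36. ]
mark [329.3 255. ] 0.41 [619.5 -28.8  36. ]
teach_top [290.2 201. ] 0.65 [560.4 187.   58. ]
sensor_face [308.5 228.5] 0.78 [583.7  50.6  62. ]
flag_face [305.5 244.3] 0.97 [564.8 -11.5  62. ]
top ['img', 'fx', 'fy', 'cx', 'cy', 'pose', 'shot'] [[0.022, 0.996, -0.082, 476.71], [-1.0, 0.021, -0.015, -33.713], [-0.013, 0.082, 0.997, 1416.615], [0.0, 0.0, 0.0, 1.0]] 515.6945264680767 318.91841366983994 230.75844172772676
wheel_top [305.5 263.6] 0.67 [500.3  18.9  93. ]
pointer [336.2 227.2] 0.53 [600.3 -59.   40. ]
mark [326.8 222. ] 0.5 [614.2 -33.5  36. ]
teach_top [249.8 241.2] 0.45 [556.9 169.   58. ]
sensor_face [299.4 234.2] 0.74 [577.9  38.   62. ]
flag_face [312.7 238.5] 0.81 [567.2   2.7  62. ]
locknut [268.9 253.4] 0.42 [527.3 122.4  14. ]
```

Run:
```python
import cv2
for n,c in(('side',(180,140,380,320)),('top',(200,150,380,300))):
    i=cv2.imread(f'pics/{n}0.png'); x0,y0,x1,y1=c
    cv2.imwrite(f'pics/{n}0c.png',cv2.resize(i[y0:y1,x0:x1],None,fx=4 if n=='top' else 3,fy=4 if n=='top' else 3,interpolation=cv2.INTER_CUBIC))
```

```text
(no output)
```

View pics/side0.png

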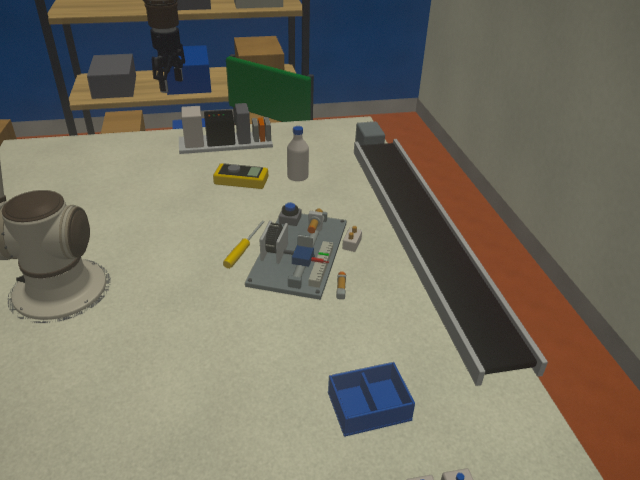

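View pics/top0c.png

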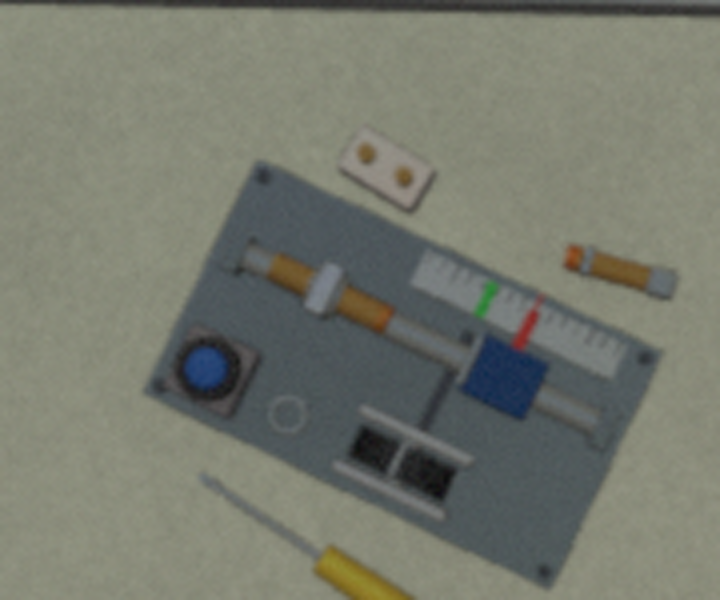

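View pics/side0c.png

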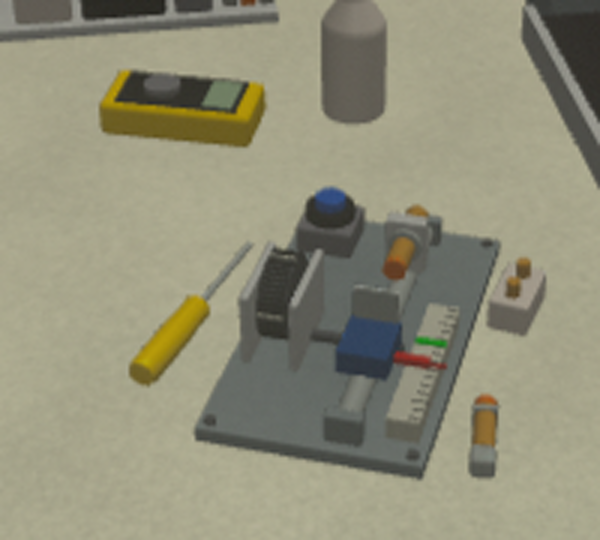

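View pics/top0.png

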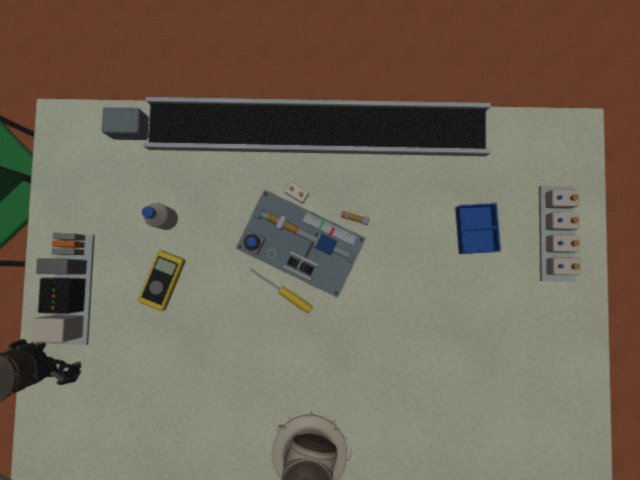

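```bash
cat >> h.py <<'E'
from scipy.optimize import least_squares
def S2W(q,P):
    c,s=np.cos(q[2]),np.sin(q[2]); P=np.asarray(P,float)
    return np.array([q[0]+c*P[0]-s*P[1], q[1]+s*P[0]+c*P[1], P[2]])
def W2S(q,W):
    c,s=np.cos(q[2]),np.sin(q[2]); d=np.asarray(W)[:2]-q[:2]
    return np.array([c*d[0]+s*d[1],-s*d[0]+c*d[1]])
E
python3 - <<'E'
from h import *
T=arm.get_image('top');S=arm.get_image('side')
C=[(100,155,14),(100,-155,14),(-80,-155,14),(-80,155,14)]
tp=[np.array(a)/4+[200,150] for a in [(258,160),(662,350),(550,588),(145,393)]]+[np.array((207,368))/4+[200,150],np.array((405,460))/4+[200,150]]
sp=[np.array(a)/3+[180,140] for a in [(499,240),(422,468),(195,432)]]+[np.array((330,195))/3+[180,140],np.array((282,250))/3+[180,140]]
Ct=C+[(-45,115,58),(-45,-30,88)]; Cs=C[:3]+[(-45,115,58),(-45,-30,93)]
def f(q,t=1,s=1):
    r=[]
    if t: r+=[proj(T,S2W(q,P))-u for P,u in zip(Ct,tp)]
    if s: r+=[proj(S,S2W(q,P))-u for P,u in zip(Cs,sp)]
    return np.ravel(r)
for t,s in((1,0),(0,1),(1,1)):
    r=least_squares(f,[540,40,.3],args=(t,s)); print(t,s,r.x.round(3),r.fun.round(1))
q=r.x; np.save('q.npy',q)
for n,P in dict(wheel=(-45,-30,93),btn=(-45,115,58)).items(): print(n,S2W(q,P))
for n,p,sc,o,a,b in(('T',T,4,[200,150],(540,297),(486,299)),('S',S,3,[180,140],(445,366),(432,343))):
    print(n,'ptr',W2S(q,atz(p,np.array(a)/sc+o,40)),'mark',W2S(q,atz(p,np.array(b)/sc+o,36)))
E
```

```text
1 0 [ 5.48866e+02  4.01670e+01 -4.22000e-01] [-0.3 -0.8  0.9 -0.2  0.7  0.5 -0.9  0.   0.1 -0.  -0.5  0.4]
0 1 [ 5.49614e+02  4.09090e+01 -4.25000e-01] [ 0.3 -0.6  0.5 -0.6 -0.5 -1.7 -0.1  0.8 -0.2  2.5]
1 1 [ 5.49181e+02  4.03560e+01 -4.23000e-01] [-0.3 -0.9  0.9 -0.2  0.6  0.4 -0.9 -0.2  0.  -0.2 -0.6  0.3  0.1 -0.6
  0.5 -0.5 -0.6 -1.5 -0.3  0.9 -0.3  2.7]
wheel [495.83456297  31.45953296  93.        ]
btn [555.32505025 163.69372643  58.        ]
T ptr [ 93.19756801 -63.28125765] mark [ 76.79066107 -30.97694496]
S ptr [ 96.66664762 -65.77056773] mark [ 79.69059763 -34.8767651 ]
```

```bash
cat >> h.py <<'E'
from scipy.spatial.transform import Rotation as Ro
q0=np.load('q.npy')
def to(P):  # station coords of fingertip -> tool-frame shift (mm/100) from measured
    s=arm.read_state(); R=Ro.from_quat(s['ee_rot'])
    tip=s['position']+R.apply([0,0,73])
    sh=R.inv().apply(S2W(q0,P)-tip)/100
    x=R.apply([1,0,0]); Rd=Ro.from_euler('z',q0[2])*Ro.from_quat([1,0,0,0])
    rv=(R.inv()*Rd).as_rotvec()/.5
    print('tip station',W2S(q0,tip).round(1),tip[2].round(1),'shift',sh.round(3),'turn',rv.round(3),'F',s['contact_force'].round(2),'t',s['clock'],'w',round(s['gripper_width'],1))
E
python3 -c "
from h import *
to((-45,-52,130)); to((-45,-52,97))"
```

```text
tip station [-460.5  362.4] 230.9 shift [4.31  3.983 1.009] turn [ 0.    -0.    -0.076] F [ 0.14  1.1  -0.05] t 0.9 w 85.5
tip station [-460.5  362.4] 230.9 shift [4.31  3.983 1.339] turn [ 0.    -0.    -0.076] F [ 0.14  1.1  -0.05] t 0.9 w 85.5
```

>>> apply_moves([
  [[0.33, 0.3, 0, 0, 0, -0.076, -1], [0.66, 0.6, 0, 0, 0, -0.076, -1], [1, 0.92, 0, 0, 0, -0.076, -1], [1, 0.92, 0, 0, 0, -0.076, -1]],
])

```text
clock: 1.3
position: [327.4, 428.5, 304.4]
ee_rot: [0.977, -0.212, -0.0, 0.001]
contact_force: [0.4, 1.9, -0.2]
gripper_width: 28.2
```

>>> apply_moves([
  [[0.33, 0.3, 0, 0, 0, 0, -1], [0.66, 0.6, 0, 0, 0, 0, -1], [1, 0.92, 0, 0, 0, 0, -1], [1, 0.92, 0, 0, 0, 0, -1]],
])

```text
clock: 1.7
position: [380.8, 304.3, 304.2]
ee_rot: [0.977, -0.212, -0.0, 0.0]
contact_force: [-0.2, 0.7, -0.9]
gripper_width: 0.1
```

>>> apply_moves([
  [[0.33, 0.3, 0, 0, 0, 0, -1], [0.66, 0.6, 0, 0, 0, 0, -1], [1, 0.92, 0, 0, 0, 0, -1], [1, 0.92, 0, 0, 0, 0, -1]],
])

```text
clock: 2.1
position: [434.4, 180.0, 304.1]
ee_rot: [0.977, -0.212, 0.0, 0.0]
contact_force: [0.3, 0.5, -0.5]
gripper_width: -0.5
```

>>> apply_moves([
  [[0.33, 0.3, 0.1, 0, 0, 0, -1], [0.66, 0.6, 0.2, 0, 0, 0, -1], [1, 0.92, 0.4, 0, 0, 0, -1], [1, 0.92, 0.4, 0, 0, 0, -1]],
])

```text
clock: 2.5
position: [487.0, 55.2, 261.4]
ee_rot: [0.977, -0.213, -0.002, 0.001]
contact_force: [-0.9, 0.3, -0.6]
gripper_width: 0.2
```

```bash
python3 -c "
from h import *
to((-45,-52,130)); to((-45,-52,97))"
```

```text
tip station [-63.  -12.2] 188.4 shift [0.185 0.395 0.584] turn [ 0.007  0.007 -0.011] F [-0.92  0.27 -0.62] t 2.5 w 0.2
tip station [-63.  -12.2] 188.4 shift [0.186 0.393 0.914] turn [ 0.007  0.007 -0.011] F [-0.92  0.27 -0.62] t 2.5 w 0.2
```

>>> apply_moves([
  [[0.1, 0.2, 0.3, 0, 0, 0, -1], [0.18, 0.38, 0.6, 0, 0, -0.011, -1], [0.18, 0.38, 0.7, 0, 0, -0.011, -1], [0.18, 0.38, 0.7, 0, 0, -0.011, -1]],
])

```text
clock: 2.9
position: [487.5, 16.8, 192.8]
ee_rot: [0.978, -0.207, -0.001, 0.001]
contact_force: [0.9, 0.3, 1.1]
gripper_width: -0.0
```

```bash
python3 -c "
from h import *
to((-45,-50,97))
for n in('side','top'):
    p=arm.get_image(n)
    x,y=(220,170) if n=='side' else (240,180)
    save({'img':cv2.resize(p['img'][y:y+130,x:x+150],None,fx=5,fy=4.5,interpolation=2)},n+'1.png')
"
```

```text
tip station [-46.7 -47. ] 119.8 shift [0.017 0.03  0.228] turn [0.004 0.004 0.012] F [0.86 0.29 1.07] t 2.9 w -0.0
```

View pics/side1.png

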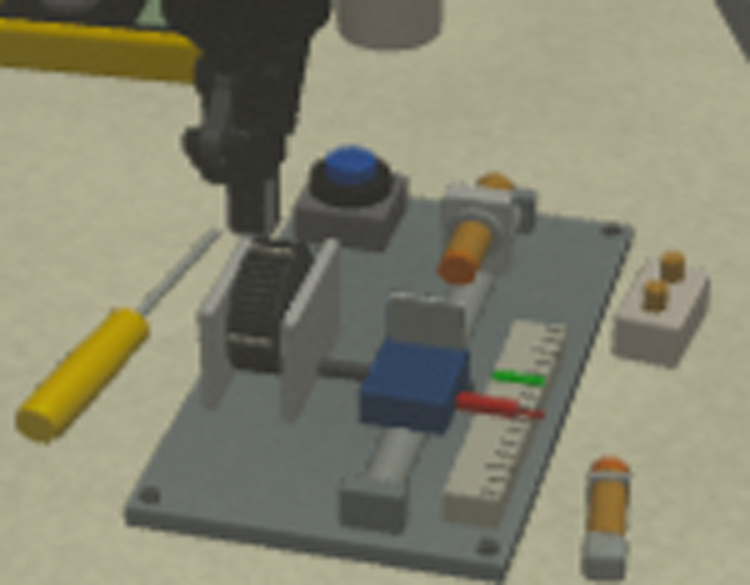

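View pics/top1.png

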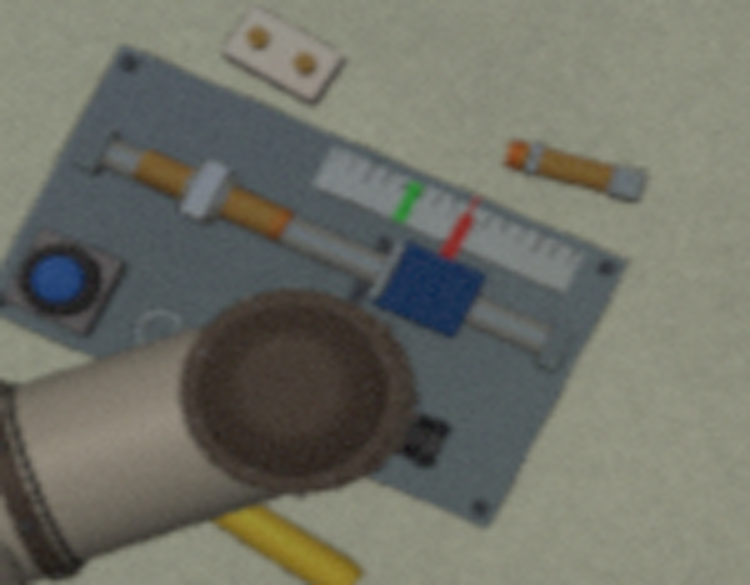

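```bash
python3 -c "
from h import *
p=arm.get_image('side')
for P in [(-46.7,-47,120),(-45,-30,93),(-57,-30,93),(-33,-30,93),(-45,115,58),(-69,11,80),(-21,11,80),(-69,-71,80),(-21,-71,80)]:
    u=proj(p,S2W(q0,P)); print(P,u.round(1),((u-[220,170])*[5,4.5]).round(0))
"
```

```text
(-46.7, -47, 120) [270.7 220.5] [253. 227.]
(-45, -30, 93) [273.7 226. ] [269. 252.]
(-57, -30, 93) [268.8 225.3] [244. 249.]
(-33, -30, 93) [278.6 226.8] [293. 256.]
(-45, 115, 58) [289.7 205.9] [349. 162.]
(-69, 11, 80) [269.1 219.6] [246. 223.]
(-21, 11, 80) [288.1 222.4] [340. 236.]
(-69, -71, 80) [259.  238.9] [195. 310.]
(-21, -71, 80) [278.8 242. ] [294. 324.]
```

>>> apply_moves([
  [[0.017, 0.03, 0.15, 0, 0, 0.01, -1], [0.017, 0.03, 0.22, 0, 0, 0.01, -1], [0.017, 0.03, 0.26, 0, 0, 0.01, -1], [0.017, 0.03, 0.28, 0, 0, 0.01, -1], [0.017, 0.03, 0.28, 0, 0, 0.01, -1]],
])

```text
clock: 3.55
position: [488.2, 12.9, 166.1]
ee_rot: [0.978, -0.209, 0.0, -0.0]
contact_force: [-0.0, -0.0, 0.6]
gripper_width: -0.1
```

```bash
python3 -c "
from h import *
to((-45,-50,90))"
```

```text
tip station [-44.3 -50. ] 93.1 shift [-0.007 -0.     0.031] turn [-0.    -0.001  0.002] F [-0.02 -0.01  0.64] t 3.55 w -0.1
```

>>> apply_moves([
  [[0, 0, 0.02, 0, 0, 0, -1], [0, 0, 0.03, 0, 0, 0, -1], [0, 0, 0.04, 0, 0, 0, -1], [0, 0, 0.04, 0, 0, 0, -1]],
])

```text
clock: 3.95
position: [488.1, 12.7, 162.0]
ee_rot: [0.978, -0.21, 0.0, -0.0]
contact_force: [-1.3, 0.7, 0.9]
gripper_width: 0.0
```

>>> apply_moves([
  [[0, -0.04, 0, 0, 0, 0, -1], [0, -0.08, 0, 0, 0, 0, -1], [0, -0.12, 0, 0, 0, 0, -1], [0, -0.16, 0, 0, 0, 0, -1], [0, -0.2, 0, 0, 0, 0, -1], [0, -0.2, 0, 0, 0, 0, -1]],
])

```text
clock: 4.55
position: [495.2, 31.5, 163.0]
ee_rot: [0.978, -0.209, -0.001, 0.0]
contact_force: [-8.0, 2.6, 12.7]
gripper_width: -0.2
```

```bash
cat >> h.py <<'E'
def gap(name):
    p=arm.get_image('top'); im=p['img'].astype(int); x,y=240,180
    save({'img':cv2.resize(p['img'][y:y+130,x:x+150],None,fx=5,fy=4.5,interpolation=2)},name)
    H=cv2.cvtColor(p['img'],cv2.COLOR_RGB2HSV).astype(int)
    out={}
    for n,c,z in(('g',(50,75),36),('r',None,40)):
        m=np.zeros((480,640),bool)
        h=H[...,0]; m=(H[...,1]>130)&(H[...,2]>70)&(((h>=50)&(h<=75)) if n=='g' else ((h<5)|(h>174)))
        v,u=np.nonzero(m); k=(u>290)&(u<380)&(v>190)&(v<260); u,v=u[k],v[k]
        P=np.array([W2S(q0,atz(p,(a,b),z)) for a,b in zip(u,v)])
        P=P[(P[:,0]>63)&(P[:,0]<93)]
        out[n]=P[:,1]; print(n,len(P),'y mean',P.mean(0).round(2),'range',P[:,1].min().round(1),P[:,1].max().round(1))
    print('remaining',(out['g'].mean()-out['r'].mean()).round(2))
E
python3 -c "
from h import *
to((-45,-50,90)); gap('g1.png')"
```

```text
tip station [-45.8 -30.4] 90.0 shift [ 0.007  0.196 -0.   ] turn [0.003 0.005 0.002] F [-8.04  2.6  12.73] t 4.55 w -0.2
g 13 y mean [ 77.37 -29.9 ] range -31.4 -27.8
r 14 y mean [ 72.75 -55.82] range -57.9 -52.8
remaining 25.92
```

View pics/g1.png

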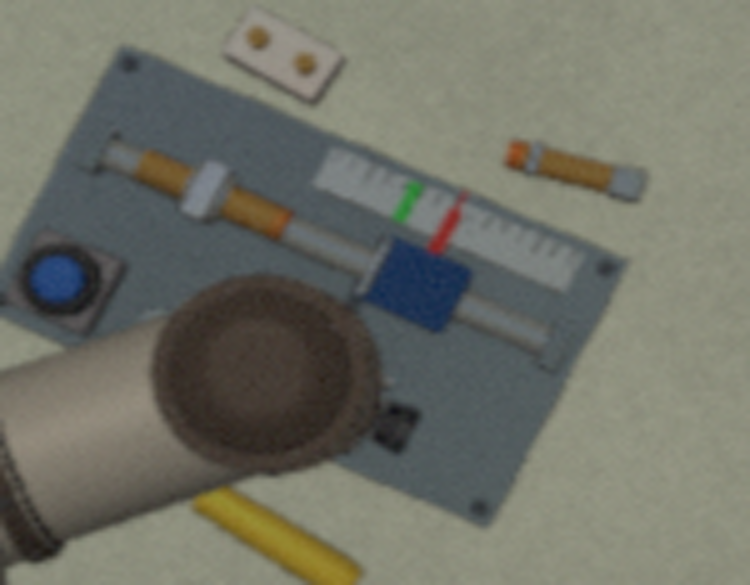

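>>> apply_moves([
  [[0, -0.04, -0.015, 0, 0, 0, -1], [0, -0.08, -0.015, 0, 0, 0, -1], [0, -0.12, -0.015, 0, 0, 0, -1], [0, -0.16, -0.015, 0, 0, 0, -1], [0, -0.16, -0.015, 0, 0, 0, -1]],
])

```text
clock: 5.1
position: [503.5, 46.5, 164.1]
ee_rot: [0.978, -0.209, 0.001, -0.001]
contact_force: [-1.1, 2.5, 5.5]
gripper_width: 0.1
```

```bash
python3 -c "
from h import *
to((-45,-50,90)); gap('g2.png')"
```

```text
tip station [-44. -13.] 91.1 shift [-0.01  0.37  0.01] turn [-0.003 -0.003  0.002] F [-1.14  2.48  5.5 ] t 5.1 w 0.1
g 14 y mean [ 77.6  -29.74] range -31.4 -27.7
r 13 y mean [ 72.36 -49.67] range -51.8 -46.9
remaining 19.92
```

>>> apply_moves([
  [[0, 0, -0.1, 0, 0, 0, -1], [0, 0, -0.15, 0, 0, 0, -1], [-0.01, 0.2, -0.15, 0, 0, 0, -1], [-0.01, 0.37, -0.15, 0, 0, 0, -1], [-0.01, 0.37, -0.15, 0, 0, 0, -1], [-0.01, 0.37, -0.05, 0, 0, 0, -1], [-0.01, 0.37, 0, 0, 0, 0, -1], [-0.01, 0.37, 0, 0, 0, 0, -1]],
])

```text
clock: 5.95
position: [486.2, 12.0, 162.1]
ee_rot: [0.978, -0.21, -0.001, 0.001]
contact_force: [-0.1, 0.2, 0.4]
gripper_width: 0.0
```

```bash
python3 -c "
from h import *
to((-45,-50,90)); gap('g3.png')"
```

```text
tip station [-46.  -51.8] 89.1 shift [ 0.01  -0.018 -0.009] turn [0.004 0.004 0.001] F [-0.1   0.23  0.35] t 5.95 w 0.0
g 12 y mean [ 78.32 -30.  ] range -31.4 -27.8
r 16 y mean [ 73.06 -49.48] range -51.9 -46.9
remaining 19.48
```

>>> apply_moves([
  [[0.01, -0.04, 0, 0, 0, 0, -1], [0.01, -0.08, 0, 0, 0, 0, -1], [0.01, -0.12, 0, 0, 0, 0, -1], [0.01, -0.16, 0, 0, 0, 0, -1], [0.01, -0.2, 0, 0, 0, 0, -1], [0.01, -0.24, 0, 0, 0, 0, -1], [0.01, -0.28, 0, 0, 0, 0, -1], [0.01, -0.32, 0, 0, 0, 0, -1], [0.01, -0.37, 0, 0, 0, 0, -1], [0.01, -0.37, 0, 0, 0, 0, -1]],
])

```text
clock: 7.0
position: [503.6, 46.7, 164.2]
ee_rot: [0.978, -0.209, 0.001, -0.001]
contact_force: [-2.0, 3.3, 5.1]
gripper_width: 0.3
```

```bash
python3 -c "
from h import *
to((-45,-50,90)); gap('g4.png')"
```

```text
tip station [-44.1 -12.8] 91.2 shift [-0.01   0.372  0.011] turn [-0.004 -0.003  0.003] F [-2.02  3.33  5.12] t 7.0 w 0.3
g 12 y mean [ 77.83 -29.49] range -31.4 -27.7
r 11 y mean [ 72.72 -37.4 ] range -38.8 -36.0
remaining 7.91
```

>>> apply_moves([
  [[0, 0, -0.1, 0, 0, 0, -1], [0, 0, -0.15, 0, 0, 0, -1], [-0.01, 0.2, -0.15, 0, 0, 0, -1], [-0.01, 0.3, -0.15, 0, 0, 0, -1], [-0.01, 0.3, -0.15, 0, 0, 0, -1], [-0.01, 0.3, -0.05, 0, 0, 0, -1], [-0.01, 0.3, 0, 0, 0, 0, -1], [-0.01, 0.3, 0, 0, 0, 0, -1]],
])

```text
clock: 7.85
position: [488.8, 18.2, 162.5]
ee_rot: [0.978, -0.209, -0.002, 0.001]
contact_force: [-1.6, -2.1, 5.6]
gripper_width: -0.3
```

```bash
python3 -c "
from h import *
to((-45,-50,90)); gap('g5.png')"
```

```text
tip station [-46.2 -45.2] 89.5 shift [ 0.012  0.048 -0.005] turn [0.006 0.005 0.002] F [-1.61 -2.12  5.61] t 7.85 w -0.3
g 13 y mean [ 77.37 -29.9 ] range -31.4 -27.8
r 13 y mean [ 72.25 -37.86] range -39.9 -36.0
remaining 7.96
```

Contact made; roll about 20 mm.

>>> apply_moves([
  [[0, -0.04, 0, 0, 0, 0, -1], [0, -0.08, 0, 0, 0, 0, -1], [0, -0.12, 0, 0, 0, 0, -1], [0, -0.16, 0, 0, 0, 0, -1], [0, -0.19, 0, 0, 0, 0, -1], [0, -0.19, 0, 0, 0, 0, -1]],
])

```text
clock: 8.5
position: [496.8, 36.5, 163.9]
ee_rot: [0.978, -0.209, -0.001, 0.0]
contact_force: [-6.1, 2.7, 10.0]
gripper_width: -0.1
```

```bash
python3 -c "
from h import *
to((-45,-50,90)); gap('g6.png')"
```

```text
tip station [-46.3 -25.1] 90.9 shift [0.012 0.249 0.009] turn [0.002 0.003 0.003] F [-6.14  2.7  10.03] t 8.5 w -0.1Traceback (most recent call last):
  File "<string>", line 3, in <module>
    to((-45,-50,90)); gap('g6.png')
                      ~~~^^^^^^^^^^
  File "h.py", line 37, in gap
    P=P[(P[:,0]>63)&(P[:,0]<93)]
         ~^^^^^
IndexError: too many indices for array: array is 1-dimensional, but 2 were indexed
```

View pics/g6.png

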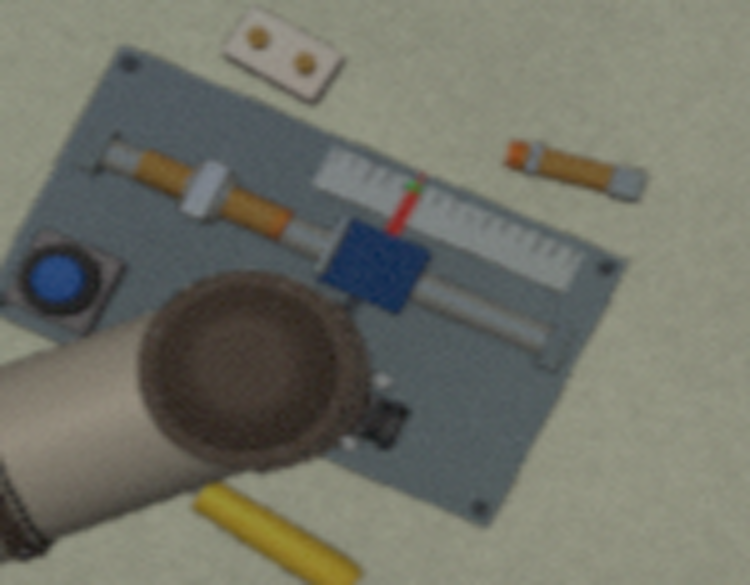

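>>> apply_moves([
  [[0, 0, -0.1, 0, 0, 0, -1], [0, 0, -0.3, 0, 0, 0, -1], [0, 0, -0.5, 0, 0, 0, -1], [0, 0, -0.5, 0, 0, 0, -1]],
])

```text
clock: 8.95
position: [499.3, 36.6, 216.2]
ee_rot: [0.978, -0.209, 0.003, -0.002]
contact_force: [0.3, 0.3, 0.1]
gripper_width: -0.4
```

```bash
cat >> h.py <<'E'
def red(name):
    for cam,(x,y) in(('top',(240,180)),('side',(220,170))):
        p=arm.get_image(cam); save({'img':cv2.resize(p['img'][y:y+130,x:x+150],None,fx=5,fy=4.5,interpolation=2)},name+cam+'.png')
        H=cv2.cvtColor(p['img'],cv2.COLOR_RGB2HSV).astype(int); h=H[...,0]
        for n,m,z in(('g',(h>=40)&(h<=80),36),('r',(h<5)|(h>174),40)):
            v,u=np.nonzero(m&(H[...,1]>110)&(H[...,2]>60))
            P=np.array([W2S(q0,atz(p,(a,b),z)) for a,b in zip(u,v)]).reshape(-1,2)
            k=(P[:,0]>60)&(P[:,0]<95)&(abs(P[:,1]+30)<50); P=P[k]
            if len(P): print(cam,n,len(P),P.mean(0).round(2),P[:,1].min().round(1),P[:,1].max().round(1))
E
python3 -c "
from h import *
to((-45,115,75)); red('h1')"
```

```text
tip station [-43.6 -23.6] 143.2 shift [-0.016 -1.383  0.688] turn [-0.009 -0.011  0.003] F [0.32 0.28 0.06] t 8.95 w -0.4
top g 2 [ 87.1  -29.05] -30.3 -27.8
top r 19 [ 70.6  -30.29] -33.6 -27.6
side g 10 [ 81.51 -34.27] -36.2 -31.2
side r 28 [ 71.31 -30.68] -36.1 -23.2
```

View pics/h1side.png

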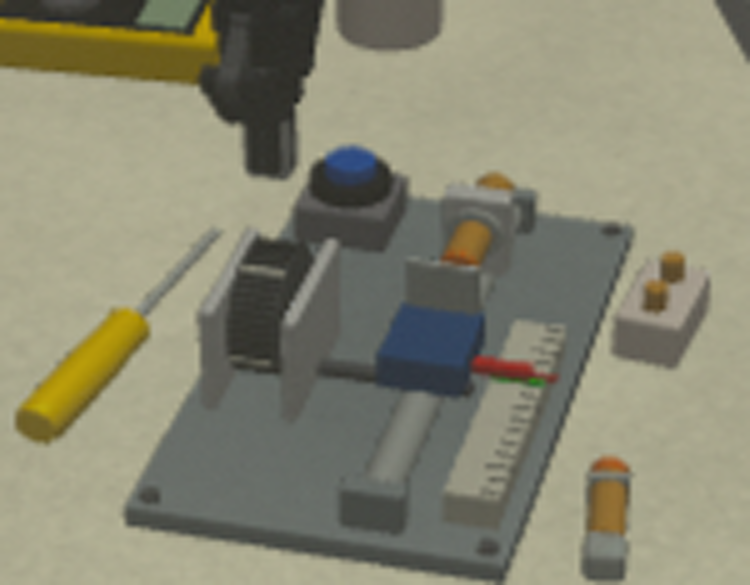

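View pics/h1top.png

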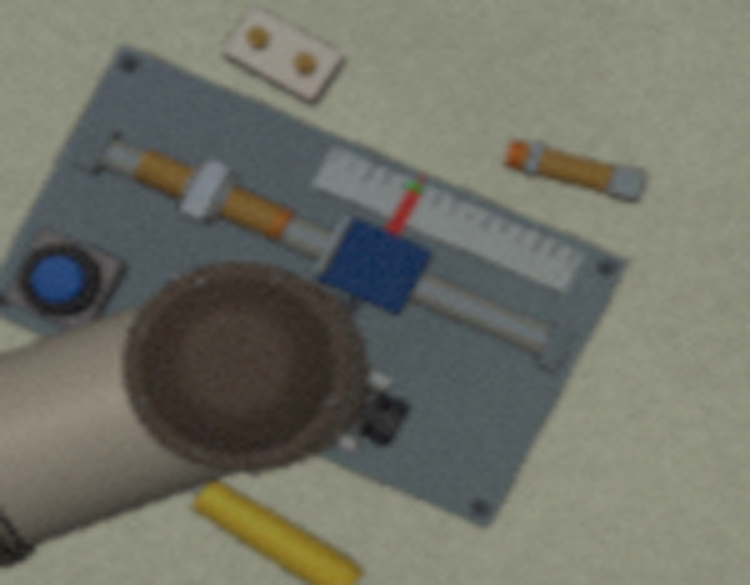

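```bash
python3 -c "
from h import *
p=arm.get_image('side'); t=arm.get_image('top')
f=lambda p,a,sx,z,o:W2S(q0,atz(p,np.array(a)/sx+np.array(o),z)).round(1)
print('side tip0',f(p,(445,366),(3,3),40,(180,140)),'now',f(p,(555,380),(5,4.5),40,(220,170)),f(p,(515,370),(5,4.5),40,(220,170)))
print('mark side ends', f(p,(495,376),(5,4.5),36,(220,170)),f(p,(543,382),(5,4.5),36,(220,170)))
print('mark top ends (g1)', f(t,(414,185),(5,4.5),36,(240,180)),f(t,(402,218),(5,4.5),36,(240,180)))
print('ptr top now', f(t,(422,178),(5,4.5),40,(240,180)),f(t,(400,222),(5,4.5),40,(240,180)))
for k,pp in(('s',p),('t',t)):
  for l,z in(('pointer',40),('mark',36)):
    for r in arm.mark_of(l,pp)[:2]: print(k,l,round(r['conf'],2),W2S(q0,atz(pp,r['at'],z)).round(1))
"
```

```text
side tip0 [ 96.7 -65.8] now [ 96.9 -36.2] [ 76.6 -32.5]
mark side ends [ 67.5 -34.9] [ 90.8 -34.2]
mark top ends (g1) [ 87.2 -29.9] [ 66.5 -32.6]
ptr top now [ 92.4 -32.2] [ 63.6 -32.8]
s pointer 0.68 [ 95.5 -33.2]
s pointer 0.67 [-212.6  223.9]
t pointer 0.74 [ 94.  -32.6]
```

>>> apply_moves([
  [[-0.016, -0.3, 0.0, 0, 0, 0, -1], [-0.016, -0.6, 0.1, 0, 0, 0, -1], [-0.016, -0.9, 0.2, 0, 0, 0, -1], [-0.016, -0.9, 0.2, 0, 0, 0, -1]],
])

```text
clock: 9.75
position: [533.7, 121.0, 191.6]
ee_rot: [0.978, -0.208, -0.001, 0.001]
contact_force: [-0.6, 0.6, 0.5]
gripper_width: -0.1
```

```bash
python3 -c "
from h import *
to((-45,115,75)); t=arm.get_image('top')
print(W2S(q0,atz(t,(252,242.2),58)), W2S(q0,atz(t,np.array((207,368))/4+[200,150],58)))"
```

```text
tip station [-47.3  67.1] 118.6 shift [ 0.025 -0.48   0.436] turn [0.003 0.002 0.006] F [-0.65  0.62  0.47] t 9.75 w -0.1
[-45.62353155 114.04031313] [-45.4320555  114.87110964]
```

>>> apply_moves([
  [[0.02, -0.3, 0.1, 0, 0, 0, -1], [0.02, -0.475, 0.3, 0, 0, 0, -1], [0.02, -0.475, 0.45, 0, 0, 0, -1], [0.02, -0.475, 0.5, 0, 0, 0, -1], [0.02, -0.475, 0.5, 0, 0, 0, -1]],
])

```text
clock: 10.3
position: [553.5, 160.2, 142.8]
ee_rot: [0.978, -0.21, -0.001, 0.001]
contact_force: [-0.3, -0.1, 1.0]
gripper_width: -0.4
```

```bash
python3 -c "
from h import *
to((-45,115,52)); p=arm.get_image('side'); save({'img':cv2.resize(p['img'][150:250,240:360],None,fx=6,fy=6,interpolation=2)},'b1.png')"
```

```text
tip station [-45.3 110.9] 69.8 shift [ 0.004 -0.041  0.178] turn [ 0.004  0.003 -0.   ] F [-0.29 -0.15  1.05] t 10.3 w -0.4
```

View pics/b1.png

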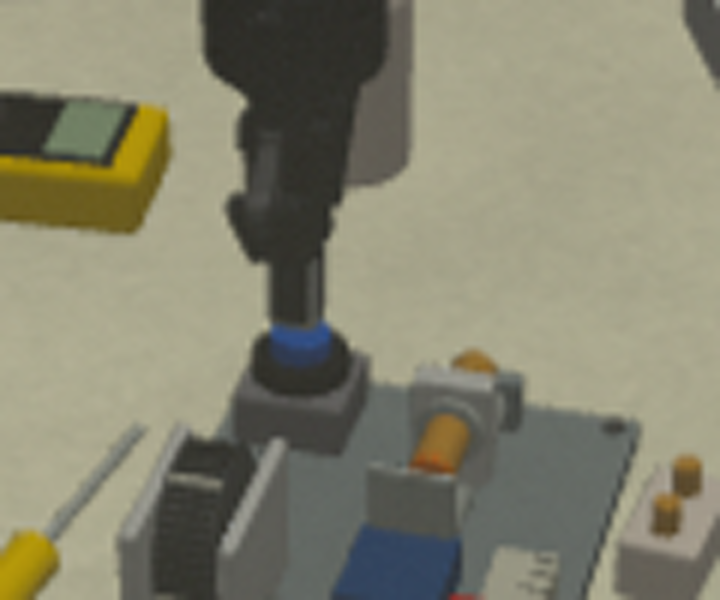

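>>> apply_moves([
  [[0, -0.035, 0.04, 0, 0, 0, -1], [0, -0.035, 0.09, 0, 0, 0, -1], [0, -0.035, 0.12, 0, 0, 0, -1], [0, -0.035, 0.14, 0, 0, 0, -1], [0, -0.035, 0.155, 0, 0, 0, -1], [0, -0.035, 0.17, 0, 0, 0, -1], [0, -0.035, 0.18, 0, 0, 0, -1], [0, -0.035, 0.18, 0, 0, 0, -1]],
])

```text
clock: 11.15
position: [556.1, 164.6, 128.5]
ee_rot: [0.978, -0.209, 0.001, -0.0]
contact_force: [-4.9, 0.9, 17.1]
gripper_width: -0.0
```

```bash
python3 -c "
from h import *
to((-45,115,52)); p=arm.get_image('side'); save({'img':cv2.resize(p['img'][150:250,240:360],None,fx=6,fy=6,interpolation=2)},'b2.png')"
```

```text
tip station [-44.5 116.2] 55.5 shift [-0.005  0.012  0.035] turn [-0.002 -0.004  0.004] F [-4.95  0.89 17.06] t 11.15 w -0.0
```

View pics/b2.png

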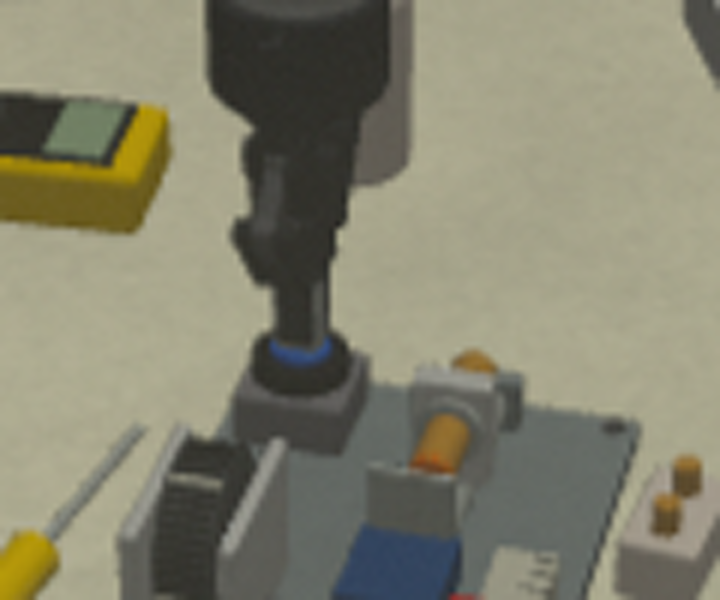

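>>> apply_moves([
  [[0, 0, 0.01, 0, 0, 0, -1], [0, 0, 0.015, 0, 0, 0, -1], [0, 0, 0.015, 0, 0, 0, -1]],
])

```text
clock: 11.5
position: [556.1, 164.6, 128.3]
ee_rot: [0.978, -0.209, 0.001, -0.0]
contact_force: [-6.8, -1.1, 23.7]
gripper_width: 0.2
```

>>> apply_moves([
  [[0, 0, -0.025, 0, 0, 0, -1], [0, 0, -0.035, 0, 0, 0, -1], [0, 0, -0.035, 0, 0, 0, -1]],
])

```text
clock: 11.8
position: [556.0, 164.6, 128.6]
ee_rot: [0.978, -0.209, 0.001, -0.001]
contact_force: [-0.8, 0.8, 9.0]
gripper_width: 0.1
```

>>> apply_moves([
  [[0, 0, -0.015, 0, 0, 0, -1], [0, 0, -0.015, 0, 0, 0, -1]],
])

```text
clock: 12.0
position: [556.0, 164.6, 129.4]
ee_rot: [0.978, -0.209, 0.001, -0.0]
contact_force: [1.0, 0.1, 4.2]
gripper_width: -0.0
```

>>> apply_moves([
  [[0, 0, -0.015, 0, 0, 0, -1], [0, 0, -0.015, 0, 0, 0, -1]],
])

```text
clock: 12.2
position: [556.0, 164.6, 130.6]
ee_rot: [0.978, -0.21, 0.001, -0.0]
contact_force: [2.4, 0.3, 3.8]
gripper_width: 0.0
```

>>> apply_moves([
  [[0, 0, -0.015, 0, 0, 0, -1], [0, 0, -0.015, 0, 0, 0, -1]],
])

```text
clock: 12.4
position: [555.9, 164.5, 132.1]
ee_rot: [0.978, -0.21, 0.0, -0.0]
contact_force: [2.3, 0.7, 3.9]
gripper_width: 0.1
```

>>> apply_moves([
  [[0, 0, -0.015, 0, 0, 0, -1], [0, 0, -0.015, 0, 0, 0, -1]],
])

```text
clock: 12.6
position: [555.3, 164.3, 133.2]
ee_rot: [0.978, -0.21, -0.0, 0.0]
contact_force: [1.4, 0.1, 1.9]
gripper_width: 0.0
```

>>> apply_moves([
  [[0, 0, -0.015, 0, 0, 0, -1], [0, 0, -0.015, 0, 0, 0, -1]],
])

```text
clock: 12.8
position: [555.0, 164.1, 134.6]
ee_rot: [0.978, -0.21, -0.001, 0.0]
contact_force: [0.7, 0.5, 1.8]
gripper_width: 0.2
```

>>> apply_moves([
  [[0, 0, -0.1, 0, 0, 0, -1], [0, 0, -0.4, 0, 0, 0, -1], [0, 0, -0.8, 0, 0, 0, -1], [0, 0, -1, 0, 0, 0, -1], [0, 0, -1, 0, 0, 0, -1]],
])

```text
clock: 13.3
position: [556.3, 164.7, 238.8]
ee_rot: [0.978, -0.209, 0.002, -0.002]
contact_force: [-0.6, 1.3, -1.1]
gripper_width: -0.1
```

>>> apply_moves([
  [[-0.3, -0.2, 0, 0, 0, 0, -1], [-0.6, -0.5, 0, 0, 0, 0, -1], [-1, -0.7, 0, 0, 0, 0, -1], [-1, -0.7, 0, 0, 0, 0, -1], [-1, -0.7, 0, 0, 0, 0, -1]],
])

```text
clock: 13.8
position: [491.7, 269.4, 233.9]
ee_rot: [0.978, -0.209, -0.001, 0.001]
contact_force: [0.8, 0.3, 0.2]
gripper_width: 0.1
```

```bash
python3 -c "
from h import *
to((-45,115,52)); red('z')"
```

```text
tip station [-146.5  185.1] 160.9 shift [1.015 0.701 1.089] turn [0.005 0.003 0.005] F [0.8  0.34 0.22] t 13.8 w 0.1
top g 1 [ 86.52 -27.84] -27.8 -27.8
top r 19 [ 70.6  -30.29] -33.6 -27.6
side g 10 [ 81.51 -34.27] -36.2 -31.2
side r 29 [ 71.12 -30.95] -36.1 -23.2
```

View pics/ztop.png

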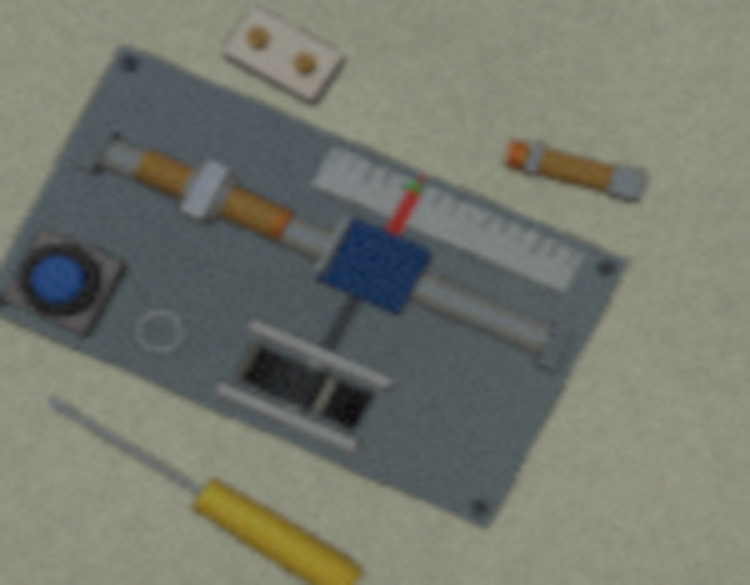

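View pics/zside.png

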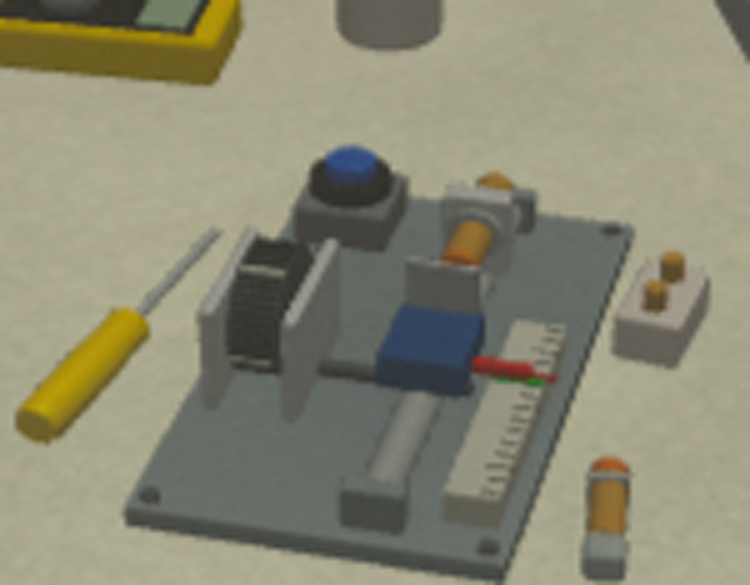

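Button is up again, the pointer is over the green band and unchanged, and the loose things are undisturbed. I'm handing in.

```bash
python3 -c "
from bench import arm
print(arm.job_done())"
```

```text
the job is handed in; nothing more can be done
None
```

The job is done and handed in at about 14 s, well inside the 48 s limit. I gave the wheel three strokes with the closed fingertips, with lifts in between, and took the finger off with the pointer over the green band. Then I pressed the teach button fully down and let it come up.

- **Pointer:** the estimates put it about 0.5 to 1.7 mm short of the band's middle, inside the 4 mm tolerance. They come from the top view, the side view and the amount the wheel was rolled. After the button press both views showed it unchanged. I left that last millimetre rather than make another stroke. The pointer now covers most of the band, so the final figure rests partly on where I saw the band earlier.
- **Button:** the force rose to 23.7 N against a hard stop. It then fell from about 5 N to 1.8 N over roughly 6 mm as I lifted, which fits full travel. The last pictures show it up.
- **Fingertip height:** contact heights came out about 3 mm higher than the nominal finger length predicts, on both the wheel and the button. Because of this, the wheel was pressed harder than planned, with up to about 13 N seen.
- **Surroundings:** the pictures show a clear gap between flag and sensor, though I did not measure it. I never moved the finger towards the carriage, and the loose parts near the station look undisturbed. I did not check the parts bin and the cleaner bottle specifically at the end. The arm ended clear of everything.

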